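# Prop up a sprung guard and snug a brass ring in its clamp

## Robot

A 6-joint arm with a two-finger parallel gripper is mounted at the origin on the work surface. World frame = base frame: x ahead of the robot, y to its left, z up, the work surface at z = 0. Lengths are in m, angles in rad, forces in N, time in s.
With the tool pointing down it reaches from about 0.375 to 0.825 m from the base axis. Payload 5.5 kg.
Tool frame: the origin (TCP) lies midway between the tips of the shut fingers; the grasp point (between the pads) lies 19 mm behind it; y points along the fingers, x is the direction in which the jaws open and shut, and the axes are right-handed (so a half turn about y gives the same grasp; the last joint's range is limited). The gripper opens to 85 mm and grips with 20 to 120 N. Pads are 22 mm wide; open, the fingers measure 114 mm over their backs; the gripper's body (76 mm by 85 mm) begins 54 mm behind the grasp point. The pads swing forward as they close: fully open they stand 13 mm farther back than shut.
Start: joints at [1.103, 0.314, -0.047, 1.21, 0, 1.571], TCP at [0.271, 0.536, 0.231] pointing down, gripper open.
Joint ranges: [-2.67, 2.67], [-0.69, 1.73], [-1.03, 1.25], [-2.08, 2.16], [-1.42, 1.45], [-3.14, 3.14]. Speed limits (rad/s): [2.39, 2.39, 3.01, 3.14, 3.14, 3.14].

## Interface

Orientations are given as [roll, pitch, yaw] about the fixed x, y, z axes, in that order (R = Rz(yaw) Ry(pitch) Rx(roll)).
In Python, from workcell import bot gives the robot as it stands. Calls block until the motion is done:
- bot.reach(position, orientation): joint-space move of the TCP to a pose.
- bot.move_linear(position, attitude=None, feed=0.15): straight line of the TCP; attitude=None keeps the orientation; feed is the mean speed in m/s.
- bot.move_joints(angles): joint-space move.
- bot.set_gripper(opening, force=None): finger opening in m; force is the grip in N (None keeps the last); returns when the fingers have stopped.
- bot.wait(seconds).
- bot.ik(position, orientation): joint angles nearest the present ones, or None.
- bot.grab_frame(name): name is "side" or "top" or "wrist"; returns a dict with "color" (420x560x3 uint8, red, green, blue), "fx", "fy", "cx", "cy" (pixels), "k1" (the pictures are not rectified: a ray, as slopes to the right and down, at radius r is drawn at 1 + k1 r^2 times it, then the intrinsics apply), "rvec" (rotation vector, rad) and "tvec" (3), from world to camera coordinates, as OpenCV has them. Camera axes: x right, y down, z forward; pixel columns grow to the right and rows downward; lengths in m; the calibration is good to about 2 mm. A picture is of the moment at which its call begins. There is no depth.
A pose or a line that the arm cannot do raises bot.PlanningError and nothing moves.
- bot.finish_job(): hands the job in, once; it reports no verdict.
Readings, each from a call of its own:
- bot.current_clock(): time.
- bot.current_q(): joint angles.
- bot.current_joint_velocities(): joint speeds.
- bot.current_joint_torque(): joint torques, N m.
- bot.current_tcp_pos(): TCP position.
- bot.current_tool_rot(): TCP orientation.
- bot.current_wrist_force(): force on the tool from outside, world axes, zero at the start.
- bot.current_wrist_torque(): the same for the moment, N m.
- bot.current_finger_gap(): finger opening in m.
Only numpy, scipy, OpenCV 4.12 (cv2) and the standard library are available. Lean on these libraries where they do the work, as an engineer would, in place of code of your own. Each camera call takes 0.05 s, during which the arm holds its last target. There are 200 camera calls.

## Task

Lift the sprung hood by its bar handle until its side stay drops behind the tooth, and ease it back so that the stay props it open; do not let it snap. Then turn the knob beneath it clockwise until the clamp jaw holds the thin brass ring snugly against the two pins, firm but not crushed, and let go, leaving the ring clamped and the hood propped. Leave the ring, the jaw and the other things on the bench untouched.

Things in the scene. Friction and masses are not known exactly. Their poses are not given: they have to be found in the camera images.
- fixture: Clamping fixture fixed to the bench: green base, flat steel deck, 220 x 310 x 50 mm high. Origin on the underside, right below the knob's axis. At yaw 0 its x points away from the robot (to the hood's hinge), y left (to the clamp). Deck: x -110 to 110, y -105 to 205 mm, top at z 50 mm. Turned up to 0.25 rad either way.
- cover (a joint): Opening angle of the grey metal hood, rad: 0 shut, 1.75 end stop. Spring and weight pull it shut (about 3 to 5 N at the handle). A steel stay leg on its right side (fixture -y) drags along a rail as the hood rises and drops behind a tooth at about 1.52; eased back, the stay takes the load at about 1.43 and props it: the hood's pull on the tool then turns to a stiff push. Unpropped it snaps shut.
- cover_handle (a point): Middle of the hood's handle: round steel bar 10 mm thick, 72 mm long along fixture y, its axis 31 mm above the hood's top, 8 mm behind the hood's front edge. Axes turn with the hood (shut: those of the fixture). Shut, it is 134 mm above the bench.
- cover_hinge (a point): Middle of the hood's hinge axis (its y), at the hood's rear lower edge, at deck height, 85 mm behind the fixture's origin. Axes turn with the hood; in them the handle is at x -122, z +84 mm. The hood is 130 mm long, 116 wide, 53 high.
- knob (a joint): Knob angle, rad: 0 at the start, grows clockwise seen from above, end stop 1.9. It turns stiffly (about 0.22 N m of friction, which holds it where it is left) and drives the jaw 8 mm per rad. Once the ring is pinched, each newton of clamping adds 0.008 N m to the knob's torque. The pinch starts somewhere between 0.4 and 1.4 rad, and some 0.15 rad more crushes the ring: turn in small steps.
- knob_grip (a point): On the knob's axis at grip height: a black disc 42 mm across carries an upright bar 40 mm long (its x), 14 mm thick (its y), 28 mm high; this point is 31 mm above the deck, 10 mm below the bar's top. The knob stands 85 mm in front of the hinge. Axes turn with the knob; at the start they are the fixture's.
- jaw: Steel jaw on the deck left of the hood, 50 (x) x 12 x 27 mm, which the knob slides towards fixture +y. Origin on its pushing face, at deck height; the face plate is sprung and gives a little (1 mm at 40 N). It starts 1 to 3 mm short of the ring.
- ring: Thin brass ring flat on the deck between the jaw and two upright steel pins (12 mm thick, 36 mm apart, 28 mm high) on its +y side, locked at an unknown setting 1 to 9 mm off it: 50 mm outside, 3 mm wall, 22 mm high, about 80 g. Origin: centre of its underside. Snug: the jaw presses it with about 12 N (5 to 20 N is good), which is to be felt at the knob; over 25 N crushes it.
- spare_ring: Bystander: smaller brass ring on the deck's front left, 34 mm outside, 18 mm high.
- ferrule: Bystander: upright brass slug on the deck's front left, 22 mm thick, 30 mm high.
- hammer: Bystander: hammer lying to the right of the fixture.
- wrench: Bystander: wrench lying at the right front.
- polish_can: Bystander: grey can, 66 mm across, 110 mm high.
- pot: Bystander: steel cup, 80 mm across, 80 mm high, on the left.
- doming_punch: Bystander: upright steel punch, 36 mm across, 97 mm high, on the left.
Mind the look-alikes: they are no part of the job. What is shaped like the ring but green or orange is not meant.

How it is judged:
On the way, in this order (a step that is already met when the one before it is completed fails the run):
1. the hood stands propped open on its stay, with the hand off it (value of joint cover between 1.38 and 1.47 rad and contact force between the fingers and anything else below 0.2 N), for 0.4 s.
2. the knob has been turned until the jaw pinches the ring (value of joint knob above 0.3 rad and contact force between jaw and ring above 4 N and value of joint cover above 1.38 rad), for 0.2 s.
At the end, for the whole second after the job is handed in: The hood rests propped on its stay (1.38 to 1.47 rad) and still, and the jaw presses the ring, flat on the deck against the pins, with 4 to 25 N, the hand off everything (value of joint cover between 1.38 and 1.47 rad and velocity of joint cover between -0.05 and 0.05 rad/s and contact force between jaw and ring between 4 and 25 N and z of ring in the frame of fixture below 0.053 m and angle between ring's own z axis and vertical below 0.1 rad and velocity of joint knob below 0.05 rad/s); the robot touches nothing.
It fails at once if the ring is crushed: the jaw presses it with more than 25 N (contact force between jaw and ring above 25 N).
It fails at once if the hood snaps back (closing faster than 2.5 rad/s) (velocity of joint cover below -2.5 rad/s).
It fails at once if the robot pushes the jaw or the ring itself (contact force between any of the fingers, the arm and jaw above 1 N or contact force between any of the fingers, the arm and ring above 1 N).
It fails at once if another thing on the bench is shifted by more than 30 mm (distance of any of spare_ring, ferrule, hammer, wrench, polish_can, pot, doming_punch from where it was at the start of the episode above 0.03 m).
It also fails if it takes over 72 s, if anything falls off the work surface, if the arm or the gripper's body presses on something with over 40 N, if the wrist force passes 120 N, or if a joint passes its speed limit or range.

## Working session

There is one attempt and no reset: what is moved stays moved. The work goes in short steps, each a Python script; the robot and the scene stay as the last script left them, time stands still between calls to the robot, and variables do not carry over. Pictures are saved under pics/ and viewed, about 8 in all and at most 12, crops included, and the job is handed in when it is done.

```bash
ls; mkdir -p pics; cat > h.py <<'E'
import numpy as np, cv2
from workcell import bot
from scipy.spatial.transform import Rotation as Ro
def snap(cam,fn=None):
    f=bot.grab_frame(cam)
    if fn: cv2.imwrite('pics/'+fn,cv2.cvtColor(f['color'],cv2.COLOR_RGB2BGR))
    return f
def ray(f,uv):
    K=np.array([[f['fx'],0,f['cx']],[0,f['fy'],f['cy']],[0,0,1.]])
    p=cv2.undistortPoints(np.array(uv,float).reshape(-1,1,2),K,np.array([f['k1'],0,0,0,0.]))[:,0]
    R=cv2.Rodrigues(np.array(f['rvec'],float))[0];t=np.array(f['tvec'],float)
    return -R.T@t,np.c_[p,np.ones(len(p))]@R
def onz(f,uv,z):
    o,d=ray(f,uv);return o+d*((z-o[2])/d[:,2])[:,None]
def proj(f,P):
    K=np.array([[f['fx'],0,f['cx']],[0,f['fy'],f['cy']],[0,0,1.]])
    return cv2.projectPoints(np.array(P,float).reshape(-1,3),np.array(f['rvec'],float),np.array(f['tvec'],float),K,np.array([f['k1'],0,0,0,0.]))[0][:,0]
E
python3 - <<'E'
from h import *
a=snap('top','top0.png');b=snap('side','side0.png')
for f in(a,b):
    R=cv2.Rodrigues(np.array(f['rvec'],float))[0];print(-R.T@np.array(f['tvec']),R[2],f['fx'])
print(bot.current_tool_rot(),bot.current_clock(),bot.current_wrist_force())
E
```

```text
pics
[0.42825422 0.03110964 1.37950203] [ 0.07265935 -0.02663811 -0.99700102] 503.3734728028579
[0.20698891 1.16808023 0.98340228] [ 0.20180156 -0.78334334 -0.5879195 ] 526.7322407023337
[-1.57080194  0.00157458  1.10299033] 0.1 [0.02458092 0.16657187 0.1162699 ]
```

View pics/top0.png

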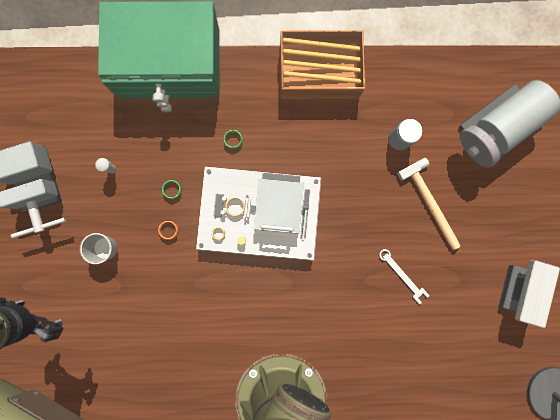

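View pics/side0.png

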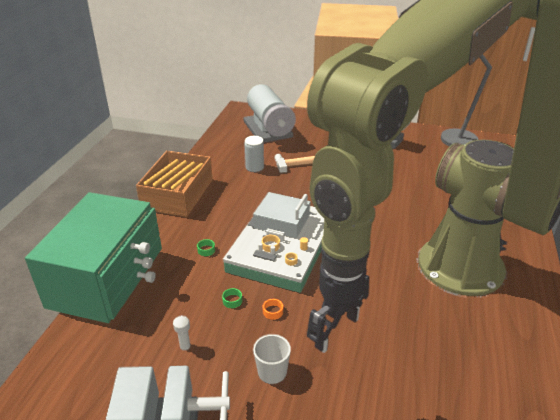

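Top view: the deck quad has corners near (206,168), (321,177), (313,262) and (197,250). The hood is at about (280,203) with its handle near (275,245), and the clamp and ring are at (234,207). The side view shows the same layout, with the hood shut. Next I'll compute the fixture pose.

```bash
cat > m.py <<'E'
from h import *
f=bot.grab_frame('top');im=f['color'];hsv=cv2.cvtColor(im,cv2.COLOR_RGB2HSV)
m=((hsv[...,1]<40)&(hsv[...,2]>190)).astype(np.uint8);roi=np.zeros_like(m);roi[150:280,180:340]=1;m*=roi
n,l,s,c=cv2.connectedComponentsWithStats(m);k=1+np.argmax(s[1:,4])
cn=cv2.findContours((l==k).astype(np.uint8),cv2.RETR_EXTERNAL,cv2.CHAIN_APPROX_NONE)[0][0][:,0]
P=onz(f,cn,.05)[:,:2]
r=cv2.minAreaRect((P*1000).astype(np.float32));print(r,s[k])
bx=cv2.boxPoints(r)/1000
e=[bx[1]-bx[0],bx[2]-bx[1]];e=max(e,key=np.linalg.norm);e=e*np.sign(e[1])
yaw=np.arctan2(-e[0],e[1]);c=np.array(r[0])/1000
O=c-.05*np.array([-np.sin(yaw),np.cos(yaw)]);print('yaw',yaw,'O',O)
Rz=lambda p:np.r_[O+np.array([[np.cos(yaw),-np.sin(yaw)],[np.sin(yaw),np.cos(yaw)]])@np.array(p[:2]),p[2]]
hb=np.array([Rz(p) for p in [(-.037,-.036,.134),(-.037,.036,.134),(-.045,-.058,.103),(-.045,.058,.103),(.085,.058,.103),(.085,-.058,.103),(-.11,-.105,.05),(-.11,.205,.05),(.11,.205,.05),(.11,-.105,.05)]])
pz=lambda g:[(int(round(a*1)),int(round(b))) for a,b in proj(g,hb)]
out=[]
for g,(x,y,w,h) in((f,(170,140,180,140)),(bot.grab_frame('side'),(210,180,150,120))):
    b=cv2.cvtColor(g['color'],cv2.COLOR_RGB2BGR)[y:y+h,x:x+w];b=cv2.resize(b,(w*4,h*4),interpolation=cv2.INTER_CUBIC) 
    b=cv2.resize(b,(560,420*w*h//(w*h)))
    sx,sy=560/w,420/h
    for u,v in proj(g,hb): cv2.circle(b,(int((u-x+.5)*sx),int((v-y+.5)*sy)),3,(0,0,255),1)
    out.append(b)
cv2.imwrite('pics/ov.png',cv2.resize(np.vstack(out),(420,630))[:600] if 0 else cv2.resize(np.hstack(out),(800,300)))
E
python3 m.py
```

```text
((499.2870788574219, 53.83642578125), (310.393798828125, 219.23004150390625), 83.9146957397461) [ 196  167  125   93 7192]
yaw -0.10620847 O [0.49398663 0.00411817]
```

View pics/ov.png

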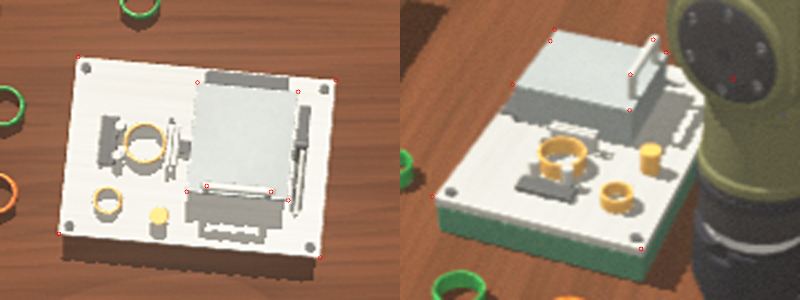

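```bash
cat >> h.py <<'E'
O=np.array([0.49399,0.00412]);PSI=-0.1062
def W(p):
    c,s=np.cos(PSI),np.sin(PSI);return np.r_[O+np.array([c*p[0]-s*p[1],s*p[0]+c*p[1]]),p[2]]
def Finv(v):
    c,s=np.cos(PSI),np.sin(PSI);return np.array([c*v[0]+s*v[1],-s*v[0]+c*v[1],v[2]])
def bar(t): # fixture coords of handle at opening t
    x,z=-.122,.084;return np.array([.085+x*np.cos(t)+z*np.sin(t),0,.05-x*np.sin(t)+z*np.cos(t)])
DN=lambda yaw:[-np.pi/2,0,yaw]
FF=lambda:Finv(np.array(bot.current_wrist_force()))
E
python3 - <<'E'
from h import *
for y in(PSI,PSI+np.pi):
    for t in(0,.8,1.57): print(y,t,bot.ik(W(bar(t)-[0,0,.017]),DN(y)))
for y in(PSI+np.pi/2,PSI-np.pi/2,PSI+np.pi/2-1.6,PSI-np.pi/2-1.6): print('k',y,bot.ik(W([0,0,.066]),DN(y)))
bot.set_gripper(.04)
bot.reach(W(bar(0)+[0,0,.06]),DN(PSI))
snap('wrist','w1.png');print(bot.current_clock(),FF(),bot.current_tcp_pos(),bot.current_q())
E
```

```text
-0.1062 0 [ 1.75879612e-02  1.30263918e-01 -5.54013315e-01  8.86519094e-01
  4.44089210e-16  1.69458429e+00]
-0.1062 0.8 [-4.09370327e-03  2.53891322e-01 -2.47892297e-01  1.06901271e+00
  4.44089210e-16  1.67290262e+00]
-0.1062 1.57 [-2.08202607e-02  4.66005791e-01 -7.14712499e-04  1.10407582e+00
  4.44089210e-16  1.65617607e+00]
3.0353926535897933 0 [ 1.75879612e-02  1.30263918e-01 -5.54013315e-01  8.86519094e-01
 -4.44089210e-16 -1.44700837e+00]
3.0353926535897933 0.8 [-4.09370327e-03  2.53891322e-01 -2.47892297e-01  1.06901271e+00
 -4.44089210e-16 -1.46869003e+00]
3.0353926535897933 1.57 [-2.08202607e-02  4.66005791e-01 -7.14712499e-04  1.10407582e+00
 -4.44089210e-16 -1.48541659e+00]
k 1.4645963267948965 [ 0.00834006  0.250563   -0.53739184  0.78284149  0.          0.11454006]
k -1.6769963267948966 [ 0.00834006  0.250563   -0.53739184  0.78284149  0.         -3.0270526 ]
k -0.1354036732051036 [ 0.00834006  0.250563   -0.53739184  0.78284149  0.          1.71454006]
k -3.2769963267948965 [ 8.34005643e-03  2.50562995e-01 -5.37391838e-01  7.82841493e-01
 -4.44089210e-16 -1.42705260e+00]
2.775 [0.01913163 0.71749966 0.63353954] [0.45745717 0.00875325 0.19407284] [ 1.90041733e-02  6.65755632e-02 -4.36463261e-01  1.06753815e+00
  1.77098281e-04  1.69456456e+00]
```

View pics/w1.png

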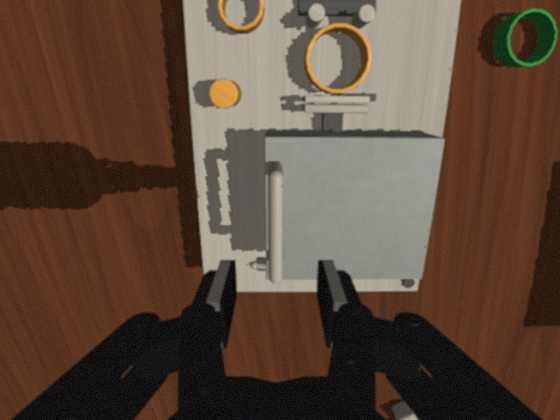

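The wrist view shows the bar at column 277, midway between the fingers at 225 and 327. I'll descend, grip and start lifting.

```bash
python3 - <<'E'
from h import *
bot.move_linear(W(bar(0)-[0,0,.016]),feed=.08); b=FF()
bot.set_gripper(0,30)
print('grip',bot.current_finger_gap(),b.round(2),FF().round(2))
off=np.zeros(3)
for t in np.arange(.1,.61,.1):
    bot.move_linear(W(bar(t)-[0,0,.016]+off),feed=.08)
    f=FF(); p=bar(t)-[.085,0,.05]; r=p/np.linalg.norm(p); tg=np.array([r[2],0,-r[0]])
    print(t.round(2),'F',f.round(2),'rad',(f@r).round(2),'tan',(f@tg).round(2),'gap',round(bot.current_finger_gap(),4),(Finv(np.r_[np.array(bot.current_tcp_pos())[:2]-O,bot.current_tcp_pos()[2]])-bar(t)+[0,0,.016]).round(4),round(bot.current_clock(),2))
    if np.linalg.norm(f)>40: break
snap('side','s1.png')
E
```

```text
grip 0.008776958598486465 [ 0.2  -0.44  0.05] [-3.93 -0.46  6.38]
0.1 F [-4.31  0.39 -0.21] rad 3.15 tan -2.94 gap 0.0081 [-0.0013  0.     -0.0002] 4.58
0.2 F [-7.07  1.36  2.44] rad 6.67 tan -3.39 gap 0.0086 [-0.0017  0.     -0.    ] 4.92
0.3 F [-1.111e+01  1.000e-02  6.290e+00] rad 11.81 tan -4.83 gap 0.0085 [-0.0022  0.      0.0002] 5.25
0.4 F [-12.48   0.62  11.83] rad 16.69 tan -4.16 gap 0.0088 [-0.0023  0.0001  0.0008] 5.58
0.5 F [-10.61  -0.77  11.5 ] rad 15.05 tan -4.28 gap 0.0088 [-0.0009  0.0001  0.0014] 5.92
0.6 F [-7.23  0.49  9.29] rad 11.27 tan -3.4 gap 0.0083 [-0.0002  0.      0.0012] 6.25
```

View pics/s1.png

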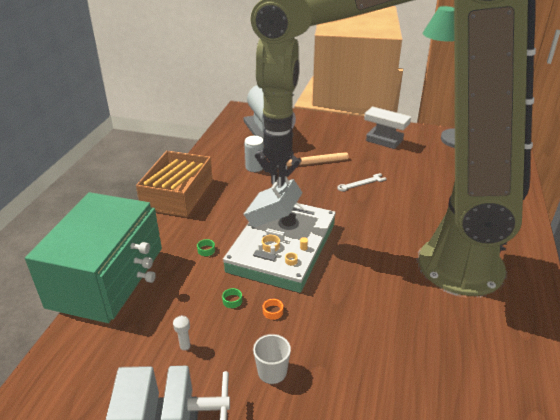

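The hood is rising in the grip with light forces, so I'll continue to the top.

```bash
python3 - <<'E'
from h import *
for t in list(np.arange(.7,1.51,.1))+[1.54,1.57]:
    p=bar(t)-[.085,0,.05]; r=p/np.linalg.norm(p); tg=np.array([r[2],0,-r[0]])
    bot.move_linear(W(bar(t)-[0,0,.016]+.0012*r),feed=.08)
    f=FF()
    q=bot.current_tcp_pos();act=Finv(np.r_[np.array(q[:2])-O,q[2]])+[0,0,.016]-[.085,0,.05]
    ang=np.arctan2(.084,-.122)-np.arctan2(act[2],act[0])
    print(t.round(2),'F',f.round(2),'rad',(f@r).round(2),'tan',(f@tg).round(2),'gap',round(bot.current_finger_gap(),4),'ang',ang.round(3),round(bot.current_clock(),2))
    if np.linalg.norm(f)>45: break
snap('side','s2.png')
E
```

```text
0.7 F [-4.72  0.78  6.73] rad 7.74 tan -2.77 gap 0.0086 ang 0.703 6.63
0.8 F [-4.92  0.89  6.38] rad 7.11 tan -3.79 gap 0.0092 ang 0.804 6.97
0.9 F [-4.08 -0.31  5.82] rad 6.08 tan -3.67 gap 0.0087 ang 0.904 7.3
1.0 F [-2.4   0.47  6.  ] rad 5.92 tan -2.59 gap 0.0086 ang 1.005 7.63
1.1 F [-2.11  0.6   4.11] rad 3.79 tan -2.63 gap 0.0086 ang 1.102 7.97
1.2 F [-2.18  0.8   1.64] rad 1.1 tan -2.5 gap 0.0087 ang 1.2 8.3
1.3 F [-1.85  0.91  3.5 ] rad 2.7 tan -2.89 gap 0.0087 ang 1.302 8.63
1.4 F [-0.34  1.26  3.38] rad 2.93 tan -1.72 gap 0.0086 ang 1.403 8.97
1.5 F [-0.41  1.45  2.44] rad 1.89 tan -1.59 gap 0.0084 ang 1.503 9.3Traceback (most recent call last):
  File "<stdin>", line 8, in <module>
AttributeError: 'float' object has no attribute 'round'
```

```bash
python3 - <<'E'
from h import *
hist=[]
for t in [1.57,1.585,1.57,1.55,1.53,1.51,1.49,1.47,1.455,1.445,1.435,1.425,1.415,1.405,1.395]:
    p=bar(t)-[.085,0,.05]; r=p/np.linalg.norm(p); tg=np.array([r[2],0,-r[0]])
    bot.move_linear(W(bar(t)-[0,0,.016]+.0012*r),feed=.04); bot.wait(.1)
    f=FF(); q=bot.current_tcp_pos();act=Finv(np.r_[np.array(q[:2])-O,q[2]])+[0,0,.016]-[.085,0,.05]
    ang=np.arctan2(.084,-.122)-np.arctan2(act[2],act[0])
    print(t,'F',f.round(2),'rad',round(f@r,2),'tan',round(f@tg,2),'gap',round(bot.current_finger_gap(),4),'ang',round(ang,3),round(bot.current_clock(),2))
    if np.linalg.norm(f)>45 or (t<1.5 and f@tg>6): break
snap('side','s2.png')
E
```

```text
1.57 F [-1.31  1.45  0.57] rad -0.27 tan -1.4 gap 0.0086 ang 1.57 9.91
1.585 F [-0.93  0.39  1.  ] rad 0.28 tan -1.34 gap 0.0085 ang 1.585 10.26
1.57 F [-1.9   0.24  1.08] rad -0.19 tan -2.18 gap 0.0088 ang 1.569 10.61
1.55 F [-1.66  1.   -0.07] rad -0.97 tan -1.35 gap 0.0087 ang 1.549 10.96
1.53 F [-2.08  1.36 -0.49] rad -1.53 tan -1.5 gap 0.0085 ang 1.53 11.31
1.51 F [-1.63  1.72 -0.98] rad -1.68 tan -0.89 gap 0.0086 ang 1.51 11.66
1.49 F [-2.17  1.3  -2.42] rad -3.18 tan -0.67 gap 0.0087 ang 1.49 12.01
1.47 F [-1.95  1.4  -0.06] rad -0.99 tan -1.68 gap 0.0085 ang 1.469 12.36
1.455 F [-1.43  1.77 -0.31] rad -0.94 tan -1.12 gap 0.009 ang 1.455 12.71
1.445 F [-0.61  0.98 -0.34] rad -0.59 tan -0.38 gap 0.0088 ang 1.445 13.06
1.435 F [-0.91  1.99  0.67] rad 0.18 tan -1.11 gap 0.0087 ang 1.435 13.41
1.425 F [-0.21  1.59  1.31] rad 1.09 tan -0.77 gap 0.0084 ang 1.426 13.76
1.415 F [ 1.84  0.69 -0.85] rad 0.03 tan 2.03 gap 0.0084 ang 1.417 14.11
1.405 F [ 4.43  1.55 -1.12] rad 0.86 tan 4.49 gap 0.0088 ang 1.407 14.46
1.395 F [ 5.56  2.05 -2.82] rad -0.27 tan 6.22 gap 0.0087 ang 1.399 14.81
```

View pics/s2.png

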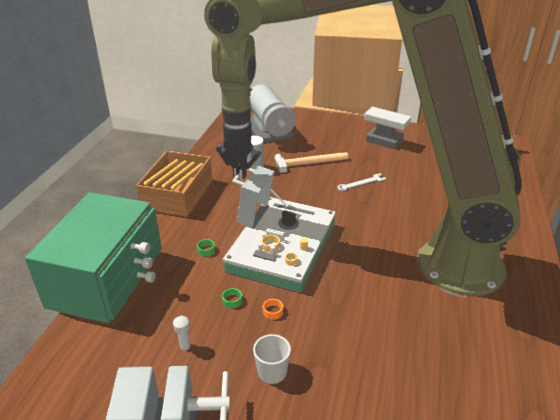

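The force turned from a pull to a push near 1.42 to 1.43, and the stay is visible at (285,203). I'll return to the zero-force pose, open slightly so that the finger still catches the hood if it isn't propped, and then back off.

```bash
python3 - <<'E'
from h import *
t=1.424;p=bar(t)-[.085,0,.05]; r=p/np.linalg.norm(p)
bot.move_linear(W(bar(t)-[0,0,.016]+.0012*r),feed=.04);print(FF().round(2))
bot.set_gripper(.021);bot.wait(.3);print('open',bot.current_finger_gap(),FF().round(2))
bot.wait(.3);print(FF().round(2),bot.current_tcp_pos())
if abs(FF()[0])<1.5:
    q=bot.current_tcp_pos();bot.move_linear([q[0],q[1],.30],feed=.12);print(FF().round(2))
    bot.wait(.5)
    f=bot.grab_frame('side');b=cv2.cvtColor(f['color'],cv2.COLOR_RGB2BGR)[150:290,200:380]
    cv2.imwrite('pics/s3.png',cv2.resize(b,(720,560),interpolation=cv2.INTER_CUBIC))
print(bot.current_clock())
E
```

```text
[2.5  2.2  4.28]
open 0.02084743932934182 [-0.01  0.19  0.15]
[0.03 0.03 0.12] [ 0.64394086 -0.01184098  0.16807447]
[-0.17 -0.55 -0.26]
17.7917
```

View pics/s3.png

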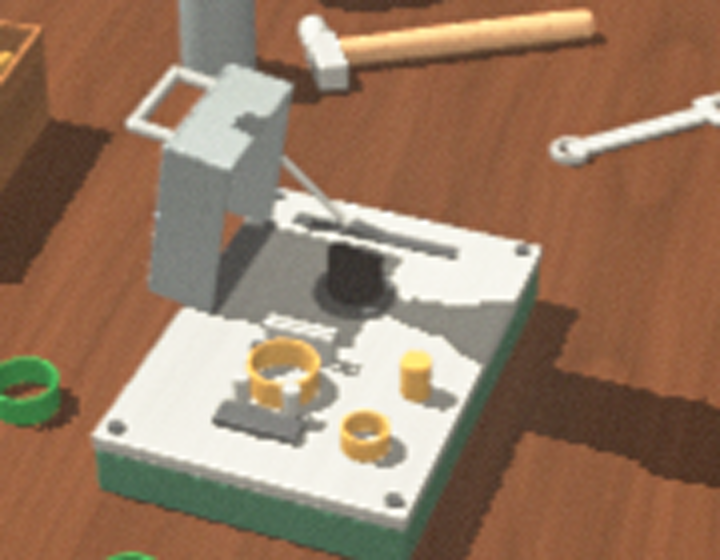

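The hood is propped on its stay with the hand off and zero force; the knob is clear at (355,280) in the crop. Next is the knob.

```bash
cat >> h.py <<'E'
def mt(n=6):
    v=[]
    for _ in range(n): bot.wait(.02);v.append(np.r_[bot.current_wrist_torque(),FF()])
    return np.mean(v,0).round(3)
E
python3 - <<'E'
from h import *
bot.reach(W([0,0,.28]),DN(PSI+np.pi/2));bot.set_gripper(.04)
bot.move_linear(W([0,0,.14]),feed=.15)
bot.move_linear(W([0,0,.067]),feed=.08);print('free',mt())
bot.set_gripper(0,80);print('grip',bot.current_finger_gap(),mt())
q=bot.ik(W([0,0,.067]),DN(PSI+np.pi/2));print(q,bot.current_q(),bot.current_clock())
for d in(.03,.06,.1,.15,.2,.25,.3):
    bot.move_joints([*q[:5],q[5]+d]);print(d,mt(),round(bot.current_q()[5]-q[5],3),round(bot.current_finger_gap(),4),round(bot.current_clock(),2))
E
```

```text
free [-0.022  0.001  0.002  0.331  0.049  0.26 ]
grip 0.012282464650001676 [-0.477  0.341  0.043 -1.496 -2.889  5.424]
[ 0.00834006  0.24937644 -0.53625805  0.78516183  0.          0.11454006] [ 0.00799928  0.24850633 -0.53570018  0.78591813 -0.00141641  0.11449876] 22.1833
0.03 [-0.497  0.364 -0.044 -1.598 -3.277  5.67 ] 0.03 0.0125 22.53
0.06 [-0.507  0.352 -0.045 -1.53  -3.099  5.551] 0.06 0.0128 22.88
0.1 [-0.536  0.355 -0.11  -1.272 -2.977  5.347] 0.1 0.0122 23.23
0.15 [-0.539  0.364 -0.17  -1.211 -3.241  5.43 ] 0.15 0.0124 23.58
0.2 [-0.583  0.349 -0.154 -1.156 -3.25   5.4  ] 0.2 0.0123 23.93
0.25 [-0.606  0.378 -0.159 -1.289 -3.712  5.875] 0.25 0.0124 24.28
0.3 [-0.632  0.371 -0.143 -1.517 -3.367  5.471] 0.3 0.0123 24.63
```

```bash
python3 - <<'E'
from h import *
print(bot.current_tool_rot(),PSI+np.pi/2, bot.current_tcp_pos(),W([0,0,.067]),bot.current_joint_torque(),mt())
a=bot.grab_frame('wrist')['color'];b=bot.grab_frame('side')['color'][150:290,200:380]
b=cv2.resize(b,(540,420),interpolation=cv2.INTER_CUBIC)
c=np.hstack([a,b]);cv2.imwrite('pics/k1.png',cv2.resize(cv2.cvtColor(c,cv2.COLOR_RGB2BGR),(800,305)))
E
```

```text
[-1.57213530e+00  1.38744721e-03  1.16370426e+00] 1.4645963267948965 [0.49422358 0.00325718 0.06764897] [0.49399 0.00412 0.067  ] [  1.77933946 -41.82848096  27.54758656  -0.80755206   0.97215056
  -0.15618651] [-0.63   0.375 -0.156 -1.143 -3.488  5.586]
```

View pics/k1.png

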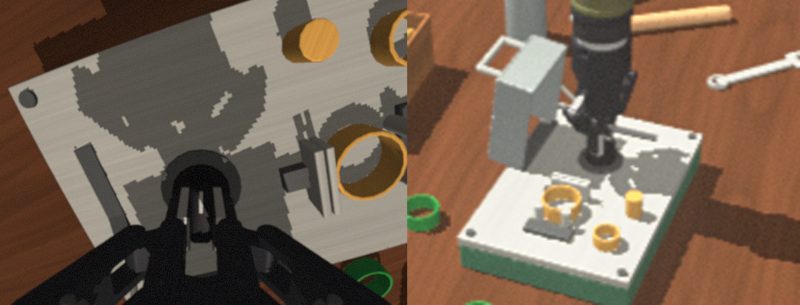

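The tool did turn clockwise and the jaw has moved close to the ring, but the z moment has the opposite sign to what I expected. A small reverse and forward test will show how the sensor relates to the knob.

```bash
cat >> h.py <<'E'
Q0=[0.00834006,0.24937644,-0.53625805,0.78516183,0.,0.11454006]
def turn(d,n=5):
    bot.move_joints([*Q0[:5],Q0[5]+d]);m=mt(n)
    print(round(d,3),m,'j6',round(bot.current_joint_torque()[5],3),'yaw',round(PSI+np.pi/2-bot.current_tool_rot()[2],4),'gap',round(bot.current_finger_gap(),4),round(bot.current_clock(),2));return m[2]
E
python3 - <<'E'
from h import *
for d in(.29,.28,.26,.24,.26,.28,.30,.31,.32): turn(d)
E
```

```text
0.29 [-0.614  0.354 -0.094 -1.637 -3.417  5.972] j6 -0.093 yaw 0.2907 gap 0.0125 25.17
0.28 [-0.598  0.343 -0.085 -1.206 -3.39   5.429] j6 -0.094 yaw 0.2807 gap 0.0125 25.5
0.26 [-0.635  0.374 -0.033 -1.235 -3.355  5.453] j6 -0.027 yaw 0.2606 gap 0.0123 25.83
0.24 [-0.588  0.357 -0.016 -1.551 -3.409  5.626] j6 -0.029 yaw 0.2405 gap 0.0124 26.17
0.26 [-0.632  0.349  0.036 -1.373 -3.481  5.351] j6 0.037 yaw 0.2604 gap 0.0125 26.5
0.28 [-0.651  0.348  0.04  -1.471 -3.4    5.545] j6 0.035 yaw 0.2804 gap 0.0128 26.83
0.3 [-0.644  0.385  0.026 -1.092 -3.424  5.424] j6 0.036 yaw 0.3004 gap 0.0123 27.17
0.31 [-0.659  0.384  0.094 -1.316 -3.835  5.565] j6 0.104 yaw 0.3103 gap 0.0125 27.5
0.32 [-0.69   0.359  0.131 -1.418 -3.354  5.334] j6 0.104 yaw 0.3203 gap 0.0121 27.83
```

```bash
python3 - <<'E'
from h import *
L=[]
for d in np.arange(.33,.70,.01):
    bot.move_joints([*Q0[:5],Q0[5]+d]);bot.wait(.04)
    t=bot.current_joint_torque()[5];L.append((round(d,3),round(t,3),round(bot.current_wrist_torque()[2],3)))
    if t>.28 or t<-.3: break
print(*L,sep='\n');print(bot.current_clock(),FF(),bot.current_finger_gap())
E
```

```text
(np.float64(0.33), np.float64(0.105), np.float64(0.149))
(np.float64(0.34), np.float64(0.106), np.float64(0.131))
(np.float64(0.35), np.float64(0.106), np.float64(0.084))
(np.float64(0.36), np.float64(0.106), np.float64(0.147))
(np.float64(0.37), np.float64(0.106), np.float64(0.07))
(np.float64(0.38), np.float64(0.106), np.float64(0.122))
(np.float64(0.39), np.float64(0.106), np.float64(0.098))
(np.float64(0.4), np.float64(0.106), np.float64(0.094))
(np.float64(0.41), np.float64(0.106), np.float64(0.049))
(np.float64(0.42), np.float64(0.106), np.float64(0.104))
(np.float64(0.43), np.float64(0.106), np.float64(0.128))
(np.float64(0.44), np.float64(0.106), np.float64(0.147))
(np.float64(0.45), np.float64(0.106), np.float64(0.133))
(np.float64(0.46), np.float64(0.106), np.float64(0.152))
(np.float64(0.47), np.float64(0.106), np.float64(0.036))
(np.float64(0.48), np.float64(0.106), np.float64(0.11))
(np.float64(0.49), np.float64(0.106), np.float64(0.088))
(np.float64(0.5), np.float64(0.106), np.float64(0.119))
(np.float64(0.51), np.float64(0.106), np.float64(0.133))
(np.float64(0.52), np
[... 368 characters left out ...]
(0.078))
(np.float64(0.59), np.float64(0.106), np.float64(0.092))
(np.float64(0.6), np.float64(0.106), np.float64(0.114))
(np.float64(0.61), np.float64(0.106), np.float64(0.099))
(np.float64(0.62), np.float64(0.106), np.float64(0.104))
(np.float64(0.63), np.float64(0.106), np.float64(0.131))
(np.float64(0.64), np.float64(0.106), np.float64(0.109))
(np.float64(0.65), np.float64(0.106), np.float64(0.103))
(np.float64(0.66), np.float64(0.106), np.float64(0.159))
(np.float64(0.67), np.float64(0.107), np.float64(0.153))
(np.float64(0.68), np.float64(0.109), np.float64(0.115))
(np.float64(0.69), np.float64(0.113), np.float64(0.103))
38.625 [-1.429199   -4.47874237  6.69101145] 0.012301683112570017
```

The stepwise baseline is very steady at 0.106 N m and starts rising at about 0.67 rad, which is the pinch onset. I'll continue in fine steps and aim for a rise of about 0.09 N m, or roughly 11 N.

```bash
python3 - <<'E'
from h import *
L=[];d=.69
while d<.795:
    d+=.01
    bot.move_joints([*Q0[:5],Q0[5]+d]);bot.wait(.04)
    t=bot.current_joint_torque()[5];w=bot.current_wrist_torque()[2];print(round(d,3),round(t,4),round(w,3))
    if t-.106>.07: break
print(mt(),bot.current_clock(),bot.current_finger_gap())
E
```

```text
0.7 0.1183 0.11
0.71 0.124 0.162
0.72 0.1303 0.148
0.73 0.1372 0.142
0.74 0.1445 0.171
0.75 0.1522 0.127
0.76 0.1607 0.131
0.77 0.1697 0.191
0.78 0.1791 0.196
[-0.877  0.449  0.157 -1.852 -4.387  6.154] 41.35 0.012462218126879691
```

The rise is 0.073 N m, about 9 N by torque. The angle past onset (0.12 rad) would suggest somewhat more, still under the crush limit, so I'll stop here, release and withdraw.

```bash
python3 - <<'E'
from h import *
bot.set_gripper(.028);bot.wait(.1);print(mt(),bot.current_finger_gap())
q=bot.current_tcp_pos()
bot.move_linear([q[0],q[1],.13],feed=.08);bot.move_linear([q[0],q[1],.28],feed=.15)
bot.reach(W([-.08,-.02,.30]),bot.current_tool_rot())
print(mt(),bot.current_clock())
a=bot.grab_frame('wrist')['color'];b=bot.grab_frame('side')['color'][150:290,200:380]
b=cv2.resize(b,(540,420),interpolation=cv2.INTER_CUBIC)
c=np.hstack([a,b]);cv2.imwrite('pics/k2.png',cv2.resize(cv2.cvtColor(c,cv2.COLOR_RGB2BGR),(800,305)))
E
```

```text
[-0.003  0.01   0.004 -0.314 -0.129  0.02 ] 0.028171615464789003
[ 0.003 -0.004  0.011  0.312  0.239 -0.035] 44.475
```

View pics/k2.png

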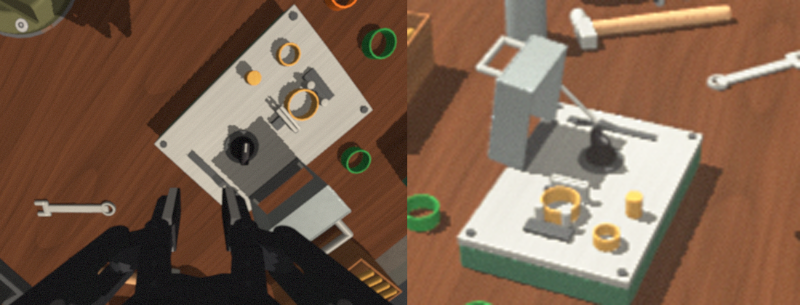

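The hood is still propped, and the ring sits between the jaw and both pins. The knob bar is still aligned with the tool's final yaw, so it hasn't sprung back. I'll hand in.

```bash
python3 -c "
from h import *
bot.finish_job();print(bot.current_clock())"
```

```text
the job is handed in; nothing more can be done
the job is handed in; nothing more can be done
```

The hood is propped on its stay, the ring is clamped against the two pins, and I handed the job in at about 45 s of the 72 s allowed. No verdict was reported.

- **Hood:** I gripped the bar handle and lifted along its arc to about 1.585 rad. On easing back, the pull turned to a push near 1.42 to 1.43 rad, so the stay had taken the load. With the hand off, the wrist force read zero, and the later pictures show the hood still propped.
- **Knob:** I turned it clockwise to about 0.78 rad of tool rotation, in 0.01 rad steps from 0.30 rad on. The torque sat steady at 0.106 N m and began to rise at about 0.67 rad. I stopped 0.073 N m above that baseline, about 9 N of clamping.
- **Final picture:** the ring lies between the jaw and both pins, and the knob bar stayed where I left it. The other things look untouched, though the last picture does not show all of them, and the hand was clear of everything.

**Disagreements:**
- **Torque level:** the resting torque was about half the stated 0.22 N m friction, and it had the wrong sign during the first, coarser steps. I therefore relied only on the steady fine-step readings.
- **Clamping force:** 0.11 to 0.12 rad past the first rise, using the task's crush angle, would mean up to about 20 N rather than 9 N. Both are inside the 4 to 25 N limits, but I could not check the force any other way.

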